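# Rotate the dried-fruit cartons on the shelf

## Task

One lane of the low grey shelf holds a single older carton of dried fruit, left too far back: slide it along its lane towards the robot until it stands against the front lip, without lifting it off the shelf board or tipping it. Then bring the two new cartons of the same size from the bench, set them down gently in the same lane behind it, one behind the other and upright, broad faces to the front, and close the row up so that the three stand face to face (no gap a finger would fit in) against the lip. Leave everything else standing where it is.

Things in the scene. Friction and masses are not known exactly. Their poses are not given: they have to be found in the camera images.
- rack: Low grey steel shelf fixed on the bench, 245 (x) x 344 (y) mm, open above. Origin: centre of its underside; +x to its back, away from the robot. Board 10 mm thick. Three lanes along x, centred at y = -112, 0, +112 mm, 104 mm wide; 8 mm dividers rise 25 mm above the board. Front (-x) and back lips rise 15 mm above it, inner faces at x = -117.5 and +117.5 mm. May be turned up to 0.1 rad.
- old: Brown cardboard carton, 56 (x) x 90 (y) x 70 mm tall, about 0.25 kg, label on the two 90 mm faces. Origin: centre of underside. The older stock: alone in one of the shelf's three lanes (any), 70 to 140 mm clear of the front lip, nearly square. Slides on the board; pushed high up it tips.
- new_a: Brown cardboard carton, 56 (x) x 90 (y) x 70 mm tall, about 0.25 kg, label on the two 90 mm faces. Origin: centre of underside. New stock, on the bench to the left or right of the shelf, turned any way.
- new_b: Brown cardboard carton, 56 (x) x 90 (y) x 70 mm tall, about 0.25 kg, label on the two 90 mm faces. Origin: centre of underside. New stock, the same as new_a; either may stand in front of the other in the finished row.
- tin: Bystander: round tin, 80 mm across, 95 mm tall, in another lane of the shelf. Origin: centre of its underside.
- shelf_jar: Bystander: amber glass jar, 72 mm across, 125 mm tall, in another lane of the shelf. Origin: centre of its underside.
- bench_jar: Bystander: amber glass jar, 76 mm across, 150 mm tall, on the bench beside the shelf. Origin: centre of its underside.
- tall_box: Bystander: cardboard box of another product, 64 x 64 x 140 mm tall, on the bench beside the shelf. Origin: centre of its underside.
- tape: Bystander: roll of tape lying flat on the bench near the robot, 90 mm across, 36 mm tall. Origin: centre of its underside.
- brush: Bystander: hand brush, 170 mm long, lying on the bench near the robot. Origin within the brush.
Not all that is in view belongs to the job. What is shaped like the new_b but blue is not meant.

How it is judged (in metres and radians):
On the way:
1. the older carton stands against the front lip (within 8 mm) while both new cartons are still off the shelf (x of old in the frame of rack below -0.0815 m and z of old in the frame of rack between 0.004 and 0.016 m and angle between old's own z axis and vertical below 0.1 rad and angle between the x axis of old and the x axis of rack, either way round below 0.15 rad and horizontal distance between each of new_a, new_b and rack above 0.2 m), for 0.2 s.
At the end, for the whole second after the job is handed in: The old carton is within 8 mm of the front lip, one new carton behind it and the other behind that, in its lane, neighbouring centres at most 69 mm apart (gaps to 13 mm); all on the board, upright within 0.1 rad, square to the shelf within 0.15 rad, at rest (x of old in the frame of rack below -0.0815 m and z of old in the frame of rack between 0.004 and 0.016 m and angle between each of old, new_a, new_b's own z axis and vertical below 0.1 rad and angle between the x axis of each of old, new_a, new_b and the x axis of rack, either way round below 0.15 rad and z of new_a in the frame of rack between 0.004 and 0.016 m and z of new_b in the frame of rack between 0.004 and 0.016 m and ((x of new_a in the frame of rack between -0.045 and -0.0125 m and y of new_a in the frame of old between -0.035 and 0.035 m and x of new_b in the frame of rack between 0.01 and 0.0565 m and y of new_b in the frame of old between -0.035 and 0.035 m and horizontal distance between new_a and old below 0.069 m and horizontal distance between new_a and new_b below 0.069 m) or (x of new_b in the frame of rack between -0.045 and -0.0125 m and y of new_b in the frame of old between -0.035 and 0.035 m and x of new_a in the frame of rack between 0.01 and 0.0565 m and y of new_a in the frame of old between -0.035 and 0.035 m and horizontal distance between new_b and old below 0.069 m and horizontal distance between new_b and new_a below 0.069 m)) and linear speed of each of old, new_a, new_b below 0.01 m/s); the robot touches nothing.
It fails at once if the older carton is lifted more than 12 mm off the board (z of old in the frame of rack above 0.022 m).
It fails at once if the older carton is tipped by more than 0.35 rad (angle between old's own z axis and vertical above 0.35 rad).
It fails at once if a new carton is tipped over (0.8 rad) (angle between any of new_a, new_b's own z axis and vertical above 0.8 rad).
It fails at once if a new carton is dropped from more than about 30 mm (falls, untouched by the fingers, faster than 0.75 m/s) ((linear speed of new_a above 0.75 m/s and contact force between new_a and the fingers below 0.05 N) or (linear speed of new_b above 0.75 m/s and contact force between new_b and the fingers below 0.05 N)).
It fails at once if a bystander (tin, jars, tall box, tape, brush) is moved more than 25 mm, or a tin, jar or tall box tipped (distance of any of tin, shelf_jar, bench_jar, tall_box, tape, brush from where it was at the start of the episode above 0.025 m or angle between any of tin, shelf_jar, bench_jar, tall_box's own z axis and vertical above 0.5 rad).
It also fails if it takes over 72 s, if anything falls off the work surface, if the arm or the gripper's body presses on something with over 40 N, if the wrist force passes 120 N, or if a joint passes its speed limit or range.

## Robot

A 6-joint arm with a two-finger parallel gripper is mounted at the origin on the work surface. World frame = base frame: x ahead of the robot, y to its left, z up, the work surface at z = 0. Lengths are in m, angles in degrees, forces in N, time in s.
With the tool pointing down it reaches from about 0.25 to 0.725 m from the base axis. Payload 9.7 kg.
Tool frame: the origin (TCP) lies on the centre line of the jaws, within the pads' length; the fingertips stand 14 mm ahead of it and the grasp point (between the pads) lies 5 mm behind it; z points along the fingers, y is the line along which they close (so a half turn about z gives the same grasp; the last joint's range is limited). The gripper opens to 85 mm and grips with 20 to 120 N. Pads are 22 mm wide; open, the fingers measure 114 mm over their backs; the gripper's body (76 mm by 85 mm) begins 54 mm behind the grasp point. The pads swing forward as they close: fully open they stand 13 mm farther back than shut.
Start: joints at [76.719, 4.979, 10.078, 95.1, 0, 90], TCP at [0.126, 0.535, 0.211] pointing down, gripper open.
Joint ranges: [-179.16, 179.16], [-48.56, 103.87], [-65.8, 70.77], [-126.05, 130.52], [-82.76, 87.17], [-180, 180]. Speed limits (degrees/s): [127.2, 127.2, 147.25, 180, 180, 180].

## Interface

Orientations are given as [roll, pitch, yaw] about the fixed x, y, z axes, in that order (R = Rz(yaw) Ry(pitch) Rx(roll)).
In Python, from workcell import bot, camera, get_calibration, ticket gives the robot as it stands. The module is installed in compiled form; this text tells all that it offers.
- The arm moves only by the tool send_rows, never from a script. Its arguments are lists of equal length, an entry for each row: "linear": the shift along the tool's x, y, z in m, a list of three; "twist": the turn, a rotation vector about the tool's x, y, z in units of 10 degrees (1.0 is 10 degrees), a list of three; "gripper": the opening in per cent of the stroke, from 0 (shut) to 100 (fully open). In form: {"linear": [[x, y, z], ...], "twist": [[wx, wy, wz], ...], "gripper": [gripper, ...]}. A call has 1 to 8 rows; each row shifts and turns the commanded pose from where the row before left it, along the tool's axes as they then stand; what a row does not reach is not made up. A row lasts 1/8 s, in which the tool goes at most 62.5 mm and 10.7 degrees, less where a joint would pass 70% of its speed; a pose out of reach is approached as far as the arm can. A call with a gripper value outside its range is refused whole. The fingers move at their own pace and stop on an object; "grip_force" is the grip in N (left out, the last holds). Time passes only in rows, so rows that do not move let the fingers close. It gives the time, the measured TCP pose, the force, the opening and the grip force at its end, in the units of the state.
- bot.get_obs(): the state, without advancing time (a new reading comes with each control period).
- camera(name): name is "side" or "top" or "wrist"; returns the picture (400x640x3 uint8, red, green, blue); there is no depth.
- get_calibration(name): a dict with "fx", "fy", "cx", "cy" (pixels), "origin" and "orientation" of the camera in the world; the wrist camera has in their place "hand_eye" (4x4, takes a point from camera to tool coordinates, whose origin is the TCP and whose axes are the flange's). Camera axes: x right, y down, z forward; pixel columns grow to the right and rows downward; lengths in m; the calibration is good to about 2 mm. A picture is of the moment at which its call begins: read the wrist's pose just before it. get_calibration takes no time and is no camera call.
- ticket.job_done(): hands the job in; it is judged then, once.
The state is a dict: "time": time; "q": joint angles; "qd": joint speeds; "joint_efforts": joint torques, N m; "ee_pos": TCP position; "tcp_rot": TCP orientation; "wrist_force": force on the tool from outside, world axes, zero at the start; "torque": the same for the moment, N m; "opening": finger opening in m; "grasp_force": force on a finger pad.
Only numpy, scipy, OpenCV 4.12 (cv2) and the standard library are available. Lean on these libraries where they do the work, as an engineer would, in place of code of your own. Each camera call takes 0.05 s, during which the arm holds its last target. There are 200 camera calls.

## Working session

There is one attempt and no reset: what is moved stays moved. The work goes in short steps, Python scripts to look and compute and a tool call to move; the robot and the scene stay as the last step left them, time stands still between calls to the robot, and variables do not carry over. Pictures are saved under pics/ and viewed, at most 10 in all, crops included, and the job is handed in when it is done.

Besides the shell and the picture viewer there is one more tool, called after "Request:" as name(argument=value, ...) on one line, values as JSON. send_rows: Moves the arm, as the interface text tells. Its arguments: {"type":"object","properties":{"linear":{"type":"array"},"twist":{"type":"array"},"gripper":{"type":"array"},"grip_force":{"type":"number"}},"required":["linear","twist","gripper"]}

```bash
mkdir -p pics; python3 - <<'E'
from workcell import bot,camera,get_calibration
import cv2,numpy as np
o=bot.get_obs();print({k:np.round(v,4) for k,v in o.items()})
for n in("top","side"):
    im=camera(n);cv2.imwrite(f"pics/{n}0.png",im[:,:,::-1]);print(n,get_calibration(n))
print(get_calibration("wrist"))
E
```

```text
{'time': np.float64(0.0), 'q': array([7.67192e+01, 5.01130e+00, 1.00336e+01, 9.50990e+01, 7.00000e-04,
       8.99988e+01]), 'qd': array([-0.0157, -0.063 , -0.0176, -0.0606, -0.0723,  0.0747]), 'joint_efforts': array([-2.70000e-03, -5.20388e+01,  4.64802e+01,  1.62000e-02,
       -3.00000e-04, -0.00000e+00]), 'ee_pos': array([0.1263, 0.535 , 0.21  ]), 'tcp_rot': array([-1.799232e+02, -7.000000e-04,  1.667204e+02]), 'wrist_force': array([-0.1908,  0.6717,  0.0052]), 'torque': array([ 0.0675, -0.0826,  0.0216]), 'grasp_force': np.float64(0.0), 'opening': np.float64(0.0851)}
top {'fx': 512.3613744785308, 'fy': 512.3613744785308, 'cx': 315.01605481542384, 'cy': 192.12308184311505, 'origin': array([0.24512068, 0.03001256, 1.56241531]), 'orientation': array([-173.69233478,   -0.82642157,  -88.3880886 ])}
side {'fx': 439.4780031720591, 'fy': 439.4780031720591, 'cx': 319.406506448191, 'cy': 205.91779881381495, 'origin': array([-0.10766523, -0.55975955,  0.78905357]), 'orientation': array([-134.28818822,    0.85593148,  -42.92381228])}
{'fx': 296.71698972558215, 'fy': 296.71698972558215, 'cx': 316.95223363782554, 'cy': 201.16851166416043, 'hand_eye': array([[ 9.25571741e-04, -9.51525720e-01, -3.07567794e-01,
         7.95296613e-02],
       [ 9.99999418e-01,  1.05117674e-03, -2.42712356e-04,
        -1.43488495e-03],
       [ 5.54255160e-04, -3.07567390e-01,  9.51526139e-01,
        -1.63545185e-01],
       [ 0.00000000e+00,  0.00000000e+00,  0.00000000e+00,
         1.00000000e+00]])}
```

View pics/top0.png

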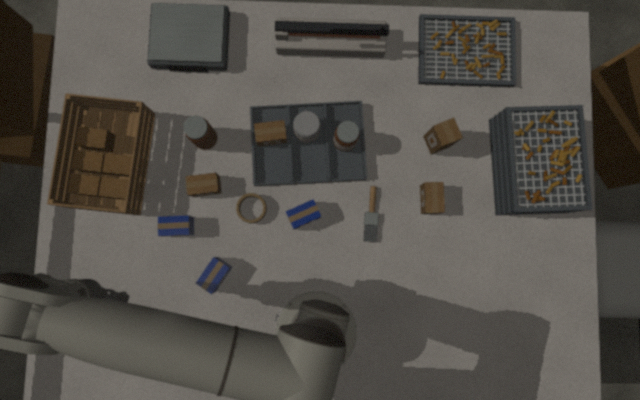

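View pics/side0.png

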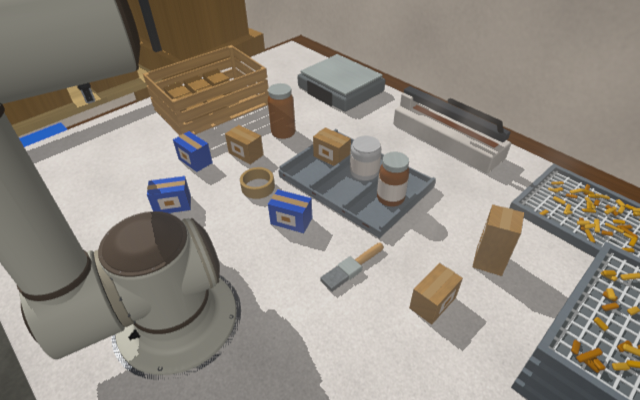

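```bash
cat > h.py <<'E'
from workcell import bot,camera,get_calibration
import cv2,numpy as np
from scipy.spatial.transform import Rotation as R
def campose(n,o=None):
    c=get_calibration(n)
    if n!="wrist": return c,R.from_euler('xyz',c['orientation'],degrees=True).as_matrix(),np.array(c['origin'])
    o=o or bot.get_obs(); Rt=R.from_euler('xyz',o['tcp_rot'],degrees=True).as_matrix(); H=c['hand_eye']
    return c,Rt@H[:3,:3],Rt@H[:3,3]+o['ee_pos']
def toworld(px,z,cp):
    c,Rm,t=cp; px=np.atleast_2d(px).astype(float)
    d=np.c_[(px[:,0]-c['cx'])/c['fx'],(px[:,1]-c['cy'])/c['fy'],np.ones(len(px))]@Rm.T
    return t+d*((z-t[2])/d[:,2])[:,None]
def topix(P,cp):
    c,Rm,t=cp; q=(np.atleast_2d(P)-t)@Rm
    return np.c_[q[:,0]/q[:,2]*c['fx']+c['cx'],q[:,1]/q[:,2]*c['fy']+c['cy']]
def brown(im,smin=60,vmin=60):
    h=cv2.cvtColor(im,cv2.COLOR_RGB2HSV); return cv2.inRange(h,(6,smin,vmin),(26,255,255))
E
python3 - <<'E'
from h import *
im=cv2.imread("pics/top0.png")[:,:,::-1].copy();cp=campose("top")
m=brown(im)
for (x,y,z) in((270,132,.08),(203,184,.07),(432,198,.07),(442,136,.14)):
    s=np.zeros_like(m);s[y-20:y+20,x-22:x+22]=m[y-20:y+20,x-22:x+22]
    cs,_=cv2.findContours(s,0,2);c=max(cs,key=cv2.contourArea)
    W=toworld(c[:,0],z,cp)
    r=cv2.minAreaRect(W[:,:2].astype(np.float32)*1000);print(r, [im[y,x]])
h=cv2.cvtColor(im,cv2.COLOR_RGB2HSV)
a=cv2.resize(im[95:215,180:300],None,fx=5,fy=5,interpolation=2)
# rack: bluish grey mask
g=cv2.inRange(h,(95,20,25),(125,140,140));g[:95]=0;g[195:]=0;g[:,:240]=0;g[:,375:]=0
cs,_=cv2.findContours(g,0,2);c=max(cs,key=cv2.contourArea)
print("rack px",cv2.minAreaRect(c))
W=toworld(c[:,0],.025,cp);print("rack",cv2.minAreaRect(cv2.convexHull(W[:,:2].astype(np.float32)*1000)))
b=cv2.resize(im[90:215,180:370],None,fx=4,fy=4,interpolation=2)
cv2.imwrite("pics/c1.png",cv2.convertScaleAbs(b,alpha=1.8)[:,:,::-1])
E
```

```text
((587.9799194335938, 152.09779357910156), (57.09614562988281, 92.21797180175781), 7.665605068206787) [array([86, 71, 52], dtype=uint8)]
((426.1923828125, 346.8463134765625), (59.397071838378906, 91.79163360595703), 8.826681137084961) [array([90, 76, 54], dtype=uint8)]
((405.13409423828125, -331.1891784667969), (91.51408386230469, 70.4107437133789), 1.7198635339736938) [array([89, 72, 53], dtype=uint8)]
((577.8472290039062, -340.6896667480469), (68.11358642578125, 105.59922790527344), 27.48542022705078) [array([81, 65, 43], dtype=uint8)]
rack px ((314.25, 170.75001525878906), (2.8284268379211426, 2.1213202476501465), 45.0)
rack ((481.2718811035156, 15.444787979125977), (8.171077728271484, 6.84768533706665), 64.90908813476562)
```

View pics/c1.png

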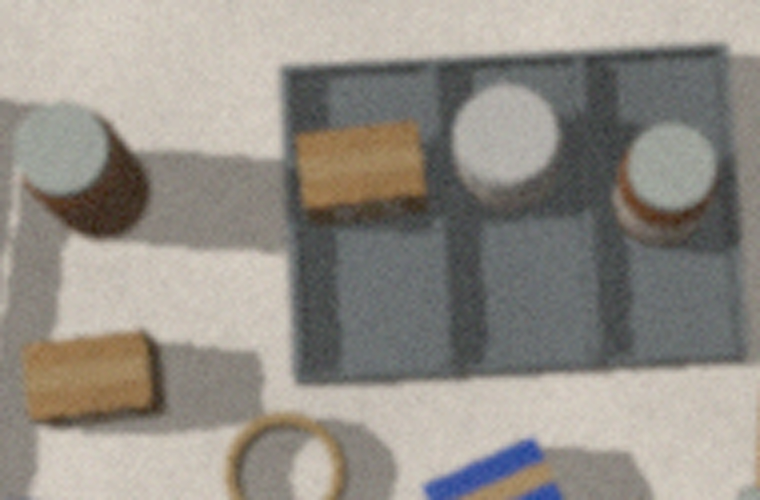

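```bash
cat >> h.py <<'E'
def go(target,yaw,cur=None):
    """print pure-turn then pure-shift in tool axes"""
    o=bot.get_obs() if cur is None else cur
    Rt=R.from_euler('xyz',o['tcp_rot'],degrees=True); Rg=R.from_euler('xyz',[180,0,yaw],degrees=True)
    print("pos",np.round(o['ee_pos'],4),"rot",np.round(o['tcp_rot'],2),"twist/10",np.round(np.degrees((Rt.inv()*Rg).as_rotvec())/10,3),"then shift",np.round(Rg.inv().apply(np.array(target)-o['ee_pos']),4))
E
python3 - <<'E'
from h import *
im=cv2.imread("pics/top0.png")[:,:,::-1].copy();cp=campose("top")
px=np.array([[285,68],[727,46],[745,357],[298,382]])/4.+[180,90]
W=toworld(px,.025,cp)*1000;print(np.round(W,1))
e=lambda a,b:(round(np.linalg.norm(W[a]-W[b]),1),round(np.degrees(np.arctan2(*(W[a]-W[b])[[1,0]])),2))
print("sides",e(1,0),e(2,3),e(0,3),e(1,2),"centre",W.mean(0))
# cartons' top corners by hand from crop + tin/jar tops
px=np.array([[296,135],[418,121],[428,195],[304,210], [24,345],[146,332],[155,402],[30,421]])/4.+[180,90]
for p,z in((px[:4],.08),(px[4:],.07)):
    w=toworld(p,z,cp)*1000;print(np.round(w.mean(0),1),np.round(w[:,:2],1).tolist())
for n,p,z in(("tin",[505,130],.105),("sj",[671,166],.135),("bj",[64,147],.15)):print(n,toworld(np.array(p)/4+[180,90],z,cp))
# new_b in top crop
for y in range(180,216,2):print(y,im[y,416:448,0])
go([.45,.12,.30],87)
E
```

```text
[[ 672.6  215.7   25. ]
 [ 701.  -123.5   25. ]
 [ 459.5 -141.6   25. ]
 [ 430.3  195.8   25. ]]
sides (np.float64(340.4), np.float64(-85.23)) (np.float64(338.6), np.float64(-85.05)) (np.float64(243.1), np.float64(4.7)) (np.float64(242.1), np.float64(4.27)) centre [565.85270272  36.60565783  25.        ]
[585.9 149.8  80. ] [[607.0, 198.9], [620.4, 109.4], [565.0, 100.1], [551.0, 190.7]]
[425.5 343.9  70. ] [[446.2, 392.4], [458.5, 303.7], [407.1, 294.6], [390.4, 384.9]]
tin [[0.60941493 0.04471129 0.105     ]]
sj [[ 0.57953625 -0.07428532  0.135     ]]
bj [[0.5761915  0.35281705 0.15      ]]
180 [113 113 114 116 112 115 113 114 112 111 114 112 112 112 113 119 114 112
 114 114 112 111 112 110 108 114 113 112 113 113 111 109]
182 [117 114 113 114 114 111 109 101  96  95  93  92  94  92  94  91  94  91
  99  92  90  89  92  88  92  95  96 100 110 112 113 108]
184 [115 116 114 108  99  89  76  65  68  81  79  83  81  84  85  88  87  89
  88  89  86  85  82  84  88  84  84  88  99 109 112 111]
186 [113 112 110  95  76  65  63  64  72  77  83  82  83  82  85  85  86  92
  87  91  89  85  
[... 1367 characters left out ...]
8  85  80  76  76  76]
208 [112 115 114 113  93  73  65  65  68  77  85  85  85  88  85  90  90  90
  86  89  88  87  87  82  86  86  90  85  77  77  81  77]
210 [114 115 114 111  95  79  65  67  68  76  82  85  86  85  87  89  89  90
  88  86  89  90  85  85  83  84  83  85  80  74  77  78]
212 [117 115 114 113  99  76  68  64  59  63  70  73  77  77  78  79  78  74
  74  73  74  74  70  67  65  68  72  77  73  74  76  75]
214 [112 114 113 117 110 105  96  91  87  86  84  90  87  82  77  70  74  71
  73  71  73  71  78  74  78  80  81  82  82  80  81  78]
pos [0.1263 0.5351 0.2101] rot [-179.93   -0.    166.72] twist/10 [-6.000e-03  4.000e-03  7.972e+00] then shift [-0.3976  0.345  -0.0899]
```

Request:
send_rows(linear=[[0, 0, -0.01], [0, 0, -0.01], [0, 0, -0.01], [0, 0, -0.01], [0, 0, -0.01], [0, 0, -0.01], [0, 0, -0.01], [0, 0, -0.01]], twist=[[0, 0, 1.05], [0, 0, 1.05], [0, 0, 1.05], [0, 0, 1.05], [0, 0, 1.05], [0, 0, 1.05], [0, 0, 1.05], [0, 0, 1.05]], gripper=[100, 100, 100, 100, 100, 100, 100, 100])

```text
time: 1.1
ee_pos: [0.1263, 0.5352, 0.2906]
tcp_rot: [-180.0, 0.0, 82.4]
wrist_force: [0.4, -0.8, -0.4]
opening: 0.0854
grasp_force: 0.0
```

Request:
send_rows(linear=[[0, 0, 0], [0, 0, 0], [0, 0, 0], [0, 0, 0], [0, 0, 0], [0, 0, 0], [0, 0, 0], [0, 0, 0]], twist=[[0, 0, 1.05], [0, 0, 1.05], [0, 0, 1.05], [0, 0, 1.05], [0, 0, 1.05], [0, 0, 1.05], [0, 0, 1.05], [0, 0, 0.44]], gripper=[40, 40, 40, 40, 40, 40, 40, 40])

```text
time: 2.1
ee_pos: [0.3805, 0.3382, 0.2914]
tcp_rot: [-167.5, 7.8, 34.2]
wrist_force: [0.2, 0.4, -0.5]
opening: 0.0341
grasp_force: 0.0
```

Request:
send_rows(linear=[[0.033, 0.035, 0], [0.033, 0.035, 0], [0.033, 0.035, 0], [0.033, 0.035, 0], [0.033, 0.035, 0], [0.033, 0.035, 0]], twist=[[0, 0, 0], [0, 0, 0], [0, 0, 0], [0, 0, 0], [0, 0, 0], [0, 0, 0]], gripper=[40, 40, 40, 40, 40, 40])

```text
time: 2.85
ee_pos: [0.6454, 0.28, 0.2212]
tcp_rot: [-167.5, 7.6, 34.4]
wrist_force: [1.0, 1.2, 1.1]
opening: 0.0343
grasp_force: 0.0
```

Request:
send_rows(linear=[[0.033, 0.035, 0], [0.033, 0.035, 0], [0.033, 0.035, 0], [0.033, 0.035, 0], [0.033, 0.035, 0], [0.03, 0.034, 0], [0, 0, 0]], twist=[[0, 0, 0], [0, 0, 0], [0, 0, 0], [0, 0, 0], [0, 0, 0], [0, 0, 0], [0, 0, 0]], gripper=[40, 40, 40, 40, 40, 40, 40])

```text
time: 3.72
ee_pos: [0.7958, 0.1905, 0.094]
tcp_rot: [-169.8, 0.5, 32.9]
wrist_force: [-1.0, -0.2, 0.4]
opening: 0.0342
grasp_force: 0.0
```

```bash
cat > look.py <<'E'
from h import *
import sys
o=bot.get_obs();im=camera("wrist");cv2.imwrite(f"pics/{sys.argv[1]}.png",im[:,:,::-1])
import pickle;pickle.dump(o,open(f"pics/{sys.argv[1]}.pkl","wb"))
print({k:np.round(o[k],4) for k in("time","ee_pos","tcp_rot","opening","wrist_force","q")})
E
python3 look.py w1
```

```text
{'time': np.float64(3.725), 'ee_pos': array([0.7958, 0.1905, 0.094 ]), 'tcp_rot': array([-169.8458,    0.5009,   32.8847]), 'opening': np.float64(0.0342), 'wrist_force': array([-0.9886, -0.2126,  0.3886]), 'q': array([ 10.0563,  57.4958,  70.6173, 107.5558,   9.1575, 156.8607])}
```

View pics/w1.png

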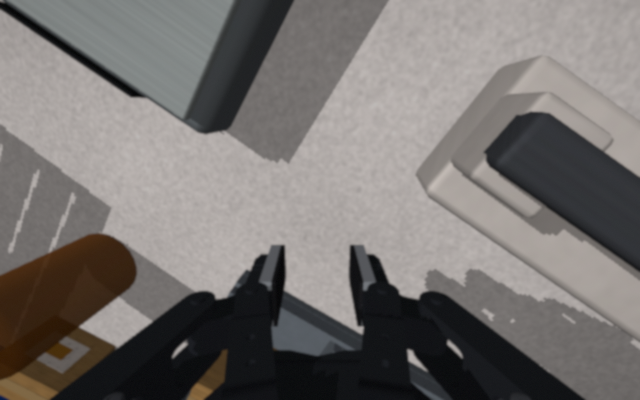

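```bash
python3 - <<'E'
from h import *
o=bot.get_obs();Rt=R.from_euler('xyz',o['tcp_rot'],degrees=True)
print(Rt.inv().apply(np.array([.55,.15,.30])-o['ee_pos']))
Rg=R.from_euler('xyz',[180,0,o['tcp_rot'][2]],degrees=True);print(np.degrees((Rt.inv()*Rg).as_rotvec())/10)
E
```

```text
[-0.23013363 -0.13264566 -0.18204348]
[-1.01411584  0.04237838 -0.00376025]
```

Request:
send_rows(linear=[[-0.0288, -0.0166, -0.0228], [-0.0288, -0.0166, -0.0228], [-0.0288, -0.0166, -0.0228], [-0.0288, -0.0166, -0.0228], [-0.0288, -0.0166, -0.0228], [-0.0288, -0.0166, -0.0228], [-0.0288, -0.0166, -0.0228], [-0.0288, -0.0166, -0.0228]], twist=[[0, 0, 0], [0, 0, 0], [0, 0, 0], [0, 0, 0], [0, 0, 0], [0, 0, 0], [0, 0, 0], [0, 0, 0]], gripper=[40, 40, 40, 40, 40, 40, 40, 40])

```text
time: 4.78
ee_pos: [0.5477, 0.1508, 0.3033]
tcp_rot: [-169.9, 0.2, 33.1]
wrist_force: [-0.4, 1.5, 0.0]
opening: 0.0342
grasp_force: 0.0
```

Request:
send_rows(linear=[[0, 0, 0], [0, 0, 0]], twist=[[-1.014, 0.042, 0], [0, 0, 0]], gripper=[40, 40])

```text
time: 5.03
ee_pos: [0.5479, 0.1522, 0.304]
tcp_rot: [179.8, -0.4, 33.2]
wrist_force: [-0.4, -0.3, 0.5]
opening: 0.034
grasp_force: 0.0
```

Request:
send_rows(linear=[[0, 0, 0], [0, 0, 0], [0, 0, 0], [0, 0, 0], [0, 0, 0], [0, 0, 0], [0, 0, 0], [0, 0, 0]], twist=[[0, 0, -1.05], [0, 0, -1.05], [0, 0, -1.05], [0, 0, -1.05], [0, 0, -1.05], [0, 0, -1.05], [0, 0, -1.05], [0, 0, -1.05]], gripper=[40, 40, 40, 40, 40, 40, 40, 40])

```text
time: 6.02
ee_pos: [0.5493, 0.1505, 0.3011]
tcp_rot: [179.9, -0.1, 117.3]
wrist_force: [0.2, -0.4, 0.1]
opening: 0.0339
grasp_force: 0.0
```

```bash
python3 -c "
from h import *
go([.55,.15,.30],184.75); print(bot.get_obs()['q'],bot.get_obs()['time'])"
```

```text
pos [0.5493 0.1505 0.3011] rot [ 1.7992e+02 -1.0000e-01  1.1734e+02] twist/10 [ 1.300e-02 -4.000e-03 -6.741e+00] then shift [-0.0006 -0.0006  0.0011]
[ 15.26417265  11.07366812  27.18988326 106.05461807   0.11330105
  77.92427501] 6.025
```

Request:
send_rows(linear=[[0, 0, 0], [0, 0, 0], [0, 0, 0], [0, 0, 0], [0, 0, 0], [0, 0, 0], [0, 0, 0], [0, 0, 0]], twist=[[0.01, 0, -1.0], [0, 0, -1.0], [0, 0, -1.0], [0, 0, -1.0], [0, 0, -1.0], [0, 0, -1.0], [0, 0, -0.74], [0, 0, 0]], gripper=[40, 40, 40, 40, 40, 40, 40, 40])

```text
time: 7.02
ee_pos: [0.5494, 0.1504, 0.301]
tcp_rot: [180.0, -0.0, -175.7]
wrist_force: [0.4, -0.3, -0.1]
opening: 0.0343
grasp_force: 0.0
```

```bash
python3 look.py w2; python3 - <<'E'
from h import *
im=camera("top");cv2.imwrite("pics/top1.png",im[:,:,::-1])
E
```

```text
{'time': np.float64(7.025), 'ee_pos': array([0.5494, 0.1504, 0.301 ]), 'tcp_rot': array([ 1.799563e+02, -2.190000e-02, -1.756697e+02]), 'opening': np.float64(0.0343), 'wrist_force': array([ 0.3631, -0.3383, -0.0696]), 'q': array([1.528630e+01, 1.117560e+01, 2.730600e+01, 1.061436e+02,
       4.700000e-02, 1.095600e+01])}
```

View pics/w2.png

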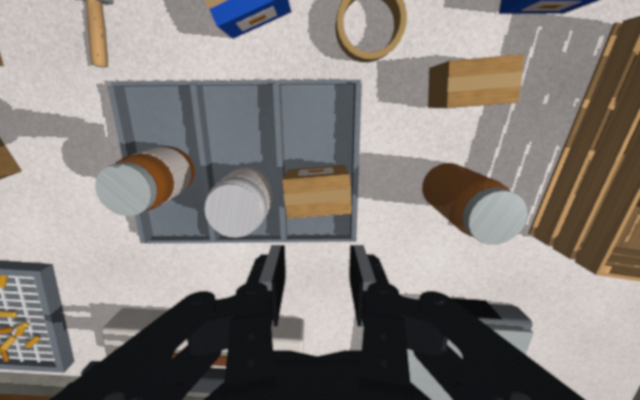

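```bash
python3 - <<'E'
from h import *
import pickle
im=cv2.imread("pics/w2.png")[:,:,::-1].copy();o=pickle.load(open("pics/w2.pkl","rb"));cp=campose("wrist",o)
p=np.array([[108,82],[360,80],[356,241],[142,243]]);W=toworld(p,.025,cp)*1000;print(np.round(W[:,:2],1).tolist(),W.mean(0))
e=lambda a,b:(round(np.linalg.norm(W[a]-W[b]),1),round(np.degrees(np.arctan2(*(W[a]-W[b])[[1,0]])),2))
print(e(1,0),e(2,3),e(3,0),e(2,1))
for x0,y0,x1,y1,z in((275,160,360,225,.08),(425,50,530,112,.07)):
    s=np.zeros(im.shape[:2],np.uint8);s[y0:y1,x0:x1]=brown(im,60,60)[y0:y1,x0:x1]
    print([im[y,(x0+x1)//2] .tolist() for y in (175,190,210)])
    cs,_=cv2.findContours(s,0,2);c=max(cs,key=cv2.contourArea);hu=cv2.approxPolyDP(cv2.convexHull(c),4,True)[:,0];print(hu.tolist());print(np.round(toworld(hu,z,cp)*1000)[:,:2].tolist())
for z in(.08,.07):pass
# old bottom front edge/top edges by hand
w=toworld([[284,179],[349,168],[351,211],[287,218]],.08,cp)*1000;print("old",np.round(w),w.mean(0))
w=toworld([[445,60],[521,54],[523,102],[445,106]],.07,cp)*1000;print("A",np.round(w),w.mean(0))
E
```

```text
[[461.3, -146.2], [432.2, 199.7], [674.4, 222.6], [704.6, -124.9]] [568.09099197  37.78716846  25.        ]
(np.float64(347.2), np.float64(94.81)) (np.float64(348.9), np.float64(94.97)) (np.float64(244.3), np.float64(5.0)) (np.float64(243.3), np.float64(5.4))
[[95, 75, 52], [166, 129, 82], [163, 125, 76]]
[[345, 167], [350, 176], [350, 214], [287, 217], [282, 185], [287, 170]]
[[544.0, 186.0], [555.0, 194.0], [609.0, 200.0], [620.0, 113.0], [575.0, 104.0], [554.0, 110.0]]
[[74, 46, 25], [85, 54, 28], [166, 172, 171]]
[[523, 54], [517, 102], [429, 106], [430, 68], [450, 60]]
[[392.0, 386.0], [446.0, 395.0], [460.0, 285.0], [416.0, 277.0], [405.0, 300.0]]
old [[566. 107.  80.]
 [545. 191.  80.]
 [604. 201.  80.]
 [621. 113.  80.]] [584.07314698 152.86626304  80.        ]
A [[406. 294.  70.]
 [392. 384.  70.]
 [446. 402.  70.]
 [458. 305.  70.]] [425.54473681 346.19060553  70.        ]
```

Request:
send_rows(linear=[[-0.033, -0.001, 0], [-0.033, -0.0014, 0], [-0.032, 0, 0.02], [0, 0, 0.05], [0, 0, 0.05], [0, 0, 0.05], [0, 0, 0.05], [0, 0, 0.037]], twist=[[0, 0, -0.06], [0, 0, 0], [0, 0, 0], [0, 0, 0], [0, 0, 0], [0, 0, 0], [0, 0, 0], [0, 0, 0]], gripper=[40, 40, 40, 40, 40, 40, 40, 40])

```text
time: 8.12
ee_pos: [0.6468, 0.1557, 0.0416]
tcp_rot: [-180.0, -0.1, -175.2]
wrist_force: [0.1, -0.3, 0.3]
opening: 0.034
grasp_force: 0.0
```

Request:
send_rows(linear=[[0, 0, 0], [0.01, 0, 0], [0.012, 0, 0], [0.012, 0, 0], [0.012, 0, 0], [0.012, 0, 0], [0.012, 0, 0]], twist=[[0, 0, 0], [0, 0, 0], [0, 0, 0], [0, 0, 0], [0, 0, 0], [0, 0, 0], [0, 0, 0]], gripper=[40, 40, 40, 40, 40, 40, 40])

```text
time: 9.0
ee_pos: [0.5773, 0.1497, 0.0444]
tcp_rot: [-180.0, 0.1, -175.0]
wrist_force: [1.5, 0.1, 2.5]
opening: 0.0339
grasp_force: 1.0
```

Request:
send_rows(linear=[[0.011, 0, 0], [0.011, 0, 0], [0.011, 0, 0], [0.011, 0, 0], [0.011, 0, 0], [0, 0, 0]], twist=[[0, 0, 0], [0, 0, 0], [0, 0, 0], [0, 0, 0], [0, 0, 0], [0, 0, 0]], gripper=[40, 40, 40, 40, 40, 40])

```text
time: 9.75
ee_pos: [0.5222, 0.1449, 0.0439]
tcp_rot: [-180.0, 0.0, -175.0]
wrist_force: [0.4, 0.1, 0.9]
opening: 0.0342
grasp_force: 0.0
```

Request:
send_rows(linear=[[0.004, 0, 0], [0.004, 0, 0], [0.003, 0, 0], [0, 0, 0]], twist=[[0, 0, 0], [0, 0, 0], [0, 0, 0], [0, 0, 0]], gripper=[40, 40, 40, 40])

```text
time: 10.25
ee_pos: [0.512, 0.144, 0.044]
tcp_rot: [-180.0, 0.0, -175.0]
wrist_force: [0.9, -0.4, -0.6]
opening: 0.034
grasp_force: 0.3
```

Request:
send_rows(linear=[[0.002, 0, 0], [0.002, 0, 0], [0, 0, 0]], twist=[[0, 0, 0], [0, 0, 0], [0, 0, 0]], gripper=[40, 40, 40])

```text
time: 10.62
ee_pos: [0.5086, 0.1436, 0.0443]
tcp_rot: [-180.0, 0.1, -175.0]
wrist_force: [2.2, 0.3, 1.8]
opening: 0.034
grasp_force: 1.5
```

Request:
send_rows(linear=[[0.002, 0, 0], [0, 0, 0]], twist=[[0, 0, 0], [0, 0, 0]], gripper=[40, 40])

```text
time: 10.88
ee_pos: [0.5078, 0.1436, 0.0452]
tcp_rot: [-180.0, 0.3, -175.1]
wrist_force: [6.7, -0.8, 4.0]
opening: 0.0342
grasp_force: 3.3
```

Request:
send_rows(linear=[[-0.006, 0, 0], [-0.02, 0, 0], [0, 0, -0.04], [0, 0, -0.05], [0, 0, -0.05], [0, 0, -0.05], [0, 0, -0.05], [0, 0, 0]], twist=[[0, 0, 0], [0, 0, 0], [0, 0, 0], [0, 0, 0], [0, 0, 0], [0, 0, 0], [0, 0, 0], [0, 0, 0]], gripper=[40, 40, 40, 40, 60, 80, 100, 100])

```text
time: 11.88
ee_pos: [0.5328, 0.1462, 0.2877]
tcp_rot: [180.0, 0.3, -175.0]
wrist_force: [0.6, 0.1, -0.0]
opening: 0.0852
grasp_force: 0.0
```

```bash
python3 look.py w3; python3 - <<'E'
from h import *
import pickle
o=pickle.load(open("pics/w3.pkl","rb"));cp=campose("wrist",o);im=cv2.imread("pics/w3.png")
ex=np.array([.9963,.0863]);ey=np.array([-.0863,.9963]);C=np.array([.567,.037])
w=lambda x,y,z:np.r_[C+ex*x+ey*y,z]
# overlay expected old top, A top, rack
def poly(P,col):cv2.polylines(im,[np.round(topix(P,cp)).astype(int)],True,col,1)
poly([w(-.0895+a*.028,.112+b*.045,.08) for a,b in((-1,-1),(1,-1),(1,1),(-1,1))],(0,0,255))
poly([w(a*.1225,b*.172,.025) for a,b in((-1,-1),(1,-1),(1,1),(-1,1))],(0,255,0))
t=np.radians(8.8);c,s=np.cos(t),np.sin(t)
poly([[.4257+a*.028*c-b*.045*s,.3455+a*.028*s+b*.045*c,.07] for a,b in((-1,-1),(1,-1),(1,1),(-1,1))],(0,0,255))
cv2.imwrite("pics/o3.png",im);go([.4257,.3455,.25],98.8)
E
```

```text
{'time': np.float64(11.875), 'ee_pos': array([0.5328, 0.1462, 0.2877]), 'tcp_rot': array([ 179.9778,    0.3193, -175.0333]), 'opening': np.float64(0.0852), 'wrist_force': array([ 0.6437,  0.0856, -0.0156]), 'q': array([ 1.536620e+01,  7.590000e+00,  2.165820e+01,  1.037502e+02,
       -3.580000e-02,  1.039930e+01])}
pos [0.5324 0.1461 0.2851] rot [-1.7999e+02  1.4000e-01 -1.7504e+02] twist/10 [0.01  0.012 8.616] then shift [ 0.2134 -0.0749  0.0351]
```

View pics/o3.png

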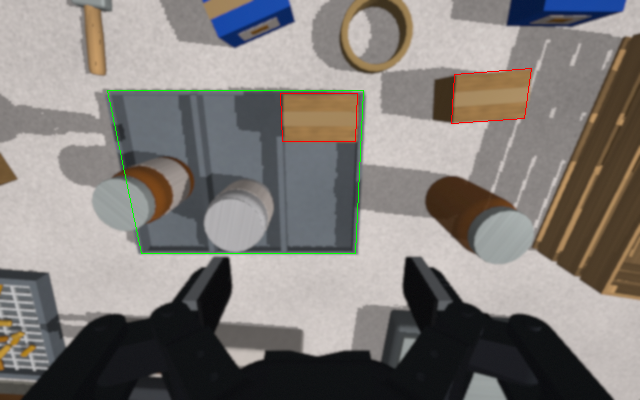

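Request:
send_rows(linear=[[0, 0, 0], [0, 0, 0], [0, 0, 0], [0, 0, 0], [0, 0, 0], [0, 0, 0], [0, 0, 0], [0, 0, 0]], twist=[[0.01, 0.01, 1.05], [0, 0, 1.05], [0, 0, 1.05], [0, 0, 1.05], [0, 0, 1.05], [0, 0, 1.05], [0, 0, 1.05], [0, 0, 1.05]], gripper=[100, 100, 100, 100, 100, 100, 100, 100])

```text
time: 12.92
ee_pos: [0.5314, 0.1458, 0.282]
tcp_rot: [-179.7, 0.1, 100.6]
wrist_force: [0.5, 1.0, -0.5]
opening: 0.0857
grasp_force: 0.0
```

Request:
send_rows(linear=[[0, 0, 0], [0.04, -0.014, 0], [0.04, -0.014, 0], [0.04, -0.014, 0], [0.04, -0.014, 0], [0.04, -0.014, 0], [0.0134, -0.005, 0], [0, 0, 0]], twist=[[0, 0, 0.216], [0, 0, 0], [0, 0, 0], [0, 0, 0], [0, 0, 0], [0, 0, 0], [0, 0, 0], [0, 0, 0]], gripper=[100, 100, 100, 100, 100, 100, 100, 100])

```text
time: 13.92
ee_pos: [0.4247, 0.3455, 0.2824]
tcp_rot: [-179.8, 0.2, 98.9]
wrist_force: [0.6, -0.8, 0.1]
opening: 0.0852
grasp_force: 0.0
```

```bash
python3 -c "
from h import *
go([.4257,.3455,.04],98.8)"
```

```text
pos [0.4247 0.3455 0.2824] rot [-179.84    0.2    98.88] twist/10 [-0.016  0.02   0.008] then shift [-1.000e-04  1.000e-03  2.424e-01]
```

Request:
send_rows(linear=[[0, 0.001, 0.045], [0, 0, 0.045], [0, 0, 0.045], [0, 0, 0.045], [0, 0, 0.04], [0, 0, 0.022], [0, 0, 0]], twist=[[-0.016, 0.02, 0], [0, 0, 0], [0, 0, 0], [0, 0, 0], [0, 0, 0], [0, 0, 0], [0, 0, 0]], gripper=[100, 100, 100, 100, 100, 100, 100])

```text
time: 14.8
ee_pos: [0.426, 0.3436, 0.0397]
tcp_rot: [-179.9, 0.1, 98.7]
wrist_force: [0.3, 0.1, -0.1]
opening: 0.0857
grasp_force: 0.0
```

Request:
send_rows(linear=[[0, 0, 0], [0, 0, 0], [0, 0, 0], [0, 0, 0], [0, 0, 0]], twist=[[0, 0, 0], [0, 0, 0], [0, 0, 0], [0, 0, 0], [0, 0, 0]], gripper=[55, 55, 55, 55, 55], grip_force=30)

```text
time: 15.42
ee_pos: [0.4275, 0.3459, 0.0434]
tcp_rot: [179.7, -0.1, 98.8]
wrist_force: [1.7, -2.4, 6.8]
opening: 0.0546
grasp_force: 30.8
```

Request:
send_rows(linear=[[0, 0, -0.01], [0, 0, -0.03], [0, 0, -0.04], [0, 0, -0.04], [0, 0, -0.04], [0, 0, 0]], twist=[[0, 0, 0], [0, 0, 0], [0, 0, 0], [0, 0, 0], [0, 0, 0], [0, 0, 0.385]], gripper=[55, 55, 55, 55, 55, 55])

```text
time: 16.18
ee_pos: [0.4271, 0.3462, 0.2059]
tcp_rot: [179.6, -0.3, 94.9]
wrist_force: [0.4, 0.3, -4.9]
opening: 0.054
grasp_force: 32.6
```

```bash
python3 -c "
from h import *
go([.5623,.149,.052],94.95);print(bot.get_obs()['opening'],bot.get_obs()['wrist_force'])"
```

```text
pos [0.4271 0.3462 0.2059] rot [179.64  -0.27  94.89] twist/10 [ 0.036 -0.027 -0.006] then shift [-0.2082  0.1177  0.1539]
0.05396582687111993 [ 0.35568287  0.3148431  -4.93788344]
```

Request:
send_rows(linear=[[-0.033, 0.019, 0], [-0.035, 0.02, 0], [-0.035, 0.02, 0], [-0.035, 0.02, 0], [-0.035, 0.02, 0], [-0.0352, 0.0187, 0], [0, 0, 0]], twist=[[0.036, -0.027, 0], [0, 0, 0], [0, 0, 0], [0, 0, 0], [0, 0, 0], [0, 0, 0], [0, 0, 0]], gripper=[55, 55, 55, 55, 55, 55, 55])

```text
time: 17.05
ee_pos: [0.5624, 0.146, 0.2018]
tcp_rot: [-179.7, 0.2, 94.8]
wrist_force: [0.8, 1.3, -2.3]
opening: 0.054
grasp_force: 32.7
```

Request:
send_rows(linear=[[0, 0, 0.03], [0, 0, 0.04], [0, 0, 0.04], [0, 0, 0.03], [0, 0, 0.006], [0, 0, 0]], twist=[[0, 0, 0], [0, 0, 0], [0, 0, 0], [0, 0, 0], [0, 0, 0], [0, 0, 0]], gripper=[55, 55, 55, 55, 55, 55])

```text
time: 17.8
ee_pos: [0.5609, 0.148, 0.0567]
tcp_rot: [-179.8, 0.2, 95.0]
wrist_force: [-0.8, -0.1, -2.2]
opening: 0.0543
grasp_force: 32.8
```

```bash
python3 look.py w4;python3 -c "
from h import *
go([.5623,.149,.0535],94.95)"
```

```text
{'time': np.float64(17.8), 'ee_pos': array([0.5609, 0.148 , 0.0567]), 'tcp_rot': array([-1.797694e+02,  1.779000e-01,  9.497540e+01]), 'opening': np.float64(0.0543), 'wrist_force': array([-0.7511, -0.0993, -2.2355]), 'q': array([14.8554,  9.1196, -2.391 , 78.7471, -0.1357, 99.8807])}
pos [0.5614 0.1481 0.0574] rot [-1.7984e+02  1.7000e-01  9.4970e+01] twist/10 [-0.016  0.017  0.002] then shift [0.0008 0.001  0.0039]
```

View pics/w4.png

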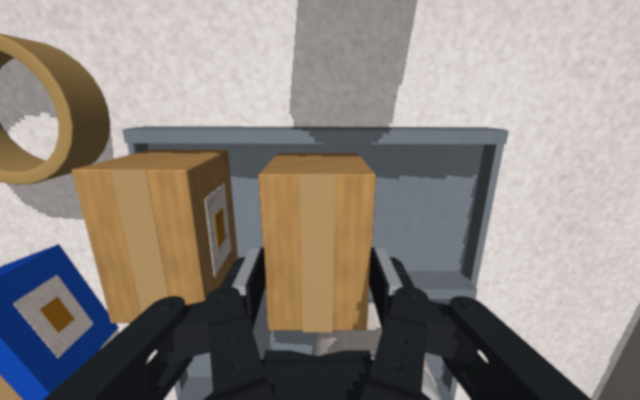

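Request:
send_rows(linear=[[0, 0, 0.002], [0, 0, 0.002], [0, 0, 0]], twist=[[0, 0, 0], [0, 0, 0], [0, 0, 0]], gripper=[55, 55, 55])

```text
time: 18.23
ee_pos: [0.5615, 0.1477, 0.0534]
tcp_rot: [-179.9, 0.2, 94.9]
wrist_force: [-1.1, -0.4, 6.0]
opening: 0.0541
grasp_force: 33.9
```

Request:
send_rows(linear=[[0, 0, 0], [0, 0, 0], [0, 0, 0], [0, 0, 0]], twist=[[0, 0, 0], [0, 0, 0], [0, 0, 0], [0, 0, 0]], gripper=[76, 76, 76, 76])

```text
time: 18.73
ee_pos: [0.5608, 0.1476, 0.0518]
tcp_rot: [-179.7, 0.2, 95.0]
wrist_force: [-0.3, -0.9, -0.0]
opening: 0.0648
grasp_force: 0.0
```

Request:
send_rows(linear=[[0, 0, -0.01], [0, 0, -0.03], [0, 0, -0.04], [0, 0, -0.05], [0, 0, -0.02], [0, 0, 0]], twist=[[0, 0, 0], [0, 0, 0], [0, 0, 0], [0, 0, 0], [0, 0, 0], [0, 0, 0]], gripper=[76, 76, 76, 76, 40, 40])

```text
time: 19.48
ee_pos: [0.5622, 0.1483, 0.204]
tcp_rot: [-179.9, 0.2, 94.9]
wrist_force: [0.0, -0.1, -0.4]
opening: 0.0342
grasp_force: 0.0
```

```bash
python3 look.py w5;python3 -c "
from h import *
go([.6493,.1565,.054],184.95)"
```

```text
{'time': np.float64(19.475), 'ee_pos': array([0.5622, 0.1483, 0.204 ]), 'tcp_rot': array([-1.799438e+02,  1.541000e-01,  9.494680e+01]), 'opening': np.float64(0.0342), 'wrist_force': array([ 0.007 , -0.1141, -0.4108]), 'q': array([14.8549,  9.3383, 14.1378, 94.8814, -0.1421, 99.9083])}
pos [0.5617 0.1482 0.2022] rot [-179.8     0.18   94.95] twist/10 [-2.9e-02 -1.0e-03 -9.0e+00] then shift [-0.088   0.0007  0.1482]
```

Request:
send_rows(linear=[[0, 0, 0], [0, 0, 0], [0, 0, 0], [0, 0, 0], [0, 0, 0], [0, 0, 0], [0, 0, 0], [0, 0, 0]], twist=[[-0.03, 0, -1.0], [0, 0, -1.0], [0, 0, -1.0], [0, 0, -1.0], [0, 0, -1.0], [0, 0, -1.0], [0, 0, -1.0], [0, 0, -1.0]], gripper=[40, 40, 40, 40, 40, 40, 40, 40])

```text
time: 20.52
ee_pos: [0.5608, 0.148, 0.2]
tcp_rot: [-179.8, -0.1, 175.3]
wrist_force: [-0.2, -0.5, 0.8]
opening: 0.0341
grasp_force: 0.0
```

Request:
send_rows(linear=[[0, 0, 0], [-0.028, 0.0005, 0], [-0.028, 0, 0.005], [0, 0, 0.04], [0, 0, 0.05], [0, 0, 0.04], [0, 0, 0.013], [0, 0, 0]], twist=[[0, 0, -1.0], [0, 0, 0], [0, 0, 0], [0, 0, 0], [0, 0, 0], [0, 0, 0], [0, 0, 0], [0, 0, 0]], gripper=[40, 40, 40, 40, 40, 40, 40, 40])

```text
time: 21.52
ee_pos: [0.6167, 0.1529, 0.0532]
tcp_rot: [-179.8, -0.1, -175.1]
wrist_force: [0.1, -1.3, 0.0]
opening: 0.034
grasp_force: 0.0
```

Request:
send_rows(linear=[[0.01, 0, 0], [0.01, 0, 0], [0.01, 0, 0], [0.01, 0, 0], [0.005, 0, 0], [0, 0, 0]], twist=[[0, 0, 0], [0, 0, 0], [0, 0, 0], [0, 0, 0], [0, 0, 0], [0, 0, 0]], gripper=[40, 40, 40, 40, 40, 40])

```text
time: 22.28
ee_pos: [0.572, 0.1491, 0.0538]
tcp_rot: [-179.8, 0.0, -175.0]
wrist_force: [1.4, -0.8, 1.0]
opening: 0.034
grasp_force: 0.5
```

Request:
send_rows(linear=[[0.004, 0, 0], [0.003, 0, 0], [0, 0, 0]], twist=[[0, 0, 0], [0, 0, 0], [0, 0, 0]], gripper=[40, 40, 40])

```text
time: 22.65
ee_pos: [0.5656, 0.1485, 0.0537]
tcp_rot: [-179.8, 0.1, -175.1]
wrist_force: [3.6, 0.3, 0.6]
opening: 0.0339
grasp_force: 1.7
```

Request:
send_rows(linear=[[0.002, 0, 0], [0, 0, 0]], twist=[[0, 0, 0], [0, 0, 0]], gripper=[40, 40])

```text
time: 22.9
ee_pos: [0.5632, 0.1483, 0.0535]
tcp_rot: [-179.8, -0.0, -175.1]
wrist_force: [2.0, -0.3, -0.7]
opening: 0.034
grasp_force: 1.0
```

Request:
send_rows(linear=[[0.002, 0, 0], [0, 0, 0]], twist=[[0, 0, 0], [0, 0, 0]], gripper=[40, 40])

```text
time: 23.15
ee_pos: [0.5612, 0.1482, 0.0536]
tcp_rot: [-179.8, 0.0, -175.0]
wrist_force: [0.8, -0.2, 0.2]
opening: 0.0343
grasp_force: 0.7
```

Request:
send_rows(linear=[[-0.01, 0, 0], [-0.02, 0, 0], [0, 0, -0.04], [0, 0, -0.05], [0, 0, -0.05], [0, 0, -0.05], [0, 0, -0.05], [0, 0, 0]], twist=[[0, 0, 0], [0, 0, 0], [0, 0, 0], [0, 0, 0], [0, 0, 0], [0, 0, 0], [0, 0, 0], [0, 0, 0]], gripper=[40, 40, 40, 40, 40, 60, 100, 100])

```text
time: 24.15
ee_pos: [0.5924, 0.1518, 0.2981]
tcp_rot: [-179.9, 0.4, -175.1]
wrist_force: [0.9, 0.0, -0.1]
opening: 0.0843
grasp_force: 0.0
```

```bash
python3 look.py w6; python3 - <<'E'
from h import *
import pickle
o=pickle.load(open("pics/w6.pkl","rb"));cp=campose("wrist",o);im=cv2.imread("pics/w6.png")
ex=np.array([.9963,.0863]);ey=np.array([-.0863,.9963]);C=np.array([.567,.037])
w=lambda x,y,z:np.r_[C+ex*x+ey*y,z]
rgb=im[:,:,::-1].copy();m=brown(rgb,60,90)
W=[toworld(p,.08,cp)[0] for p in np.argwhere(m)[:,::-1]] ;W=np.array(W)[:,:2]-C
u=np.c_[W@ex,W@ey];k=(abs(u[:,1]-.112)<.055)&(abs(u[:,0])<.13);u=u[k]
print("brown lane extents x'",np.percentile(u[:,0],[.5,99.5]),"y'",np.percentile(u[:,1],[1,99]))
go([.415,-.331,.28],181.7); print(o['q'])
E
```

```text
{'time': np.float64(24.15), 'ee_pos': array([0.5924, 0.1518, 0.2981]), 'tcp_rot': array([-179.9017,    0.3899, -175.051 ]), 'opening': np.float64(0.0843), 'wrist_force': array([ 0.8932,  0.0292, -0.109 ]), 'q': array([ 14.4499,  17.04  ,  34.0587, 106.6504,  -0.1613,   9.5007])}
brown lane extents x' [-0.11354271  0.01242437] y' [0.06859066 0.15824135]
pos [0.5921 0.1517 0.2954] rot [-179.87    0.19 -175.05] twist/10 [-0.013  0.019  0.325] then shift [ 0.1913 -0.4772  0.0154]
[ 14.44985538  17.03995689  34.05869597 106.65041253  -0.16128074
   9.5006953 ]
```

View pics/w6.png

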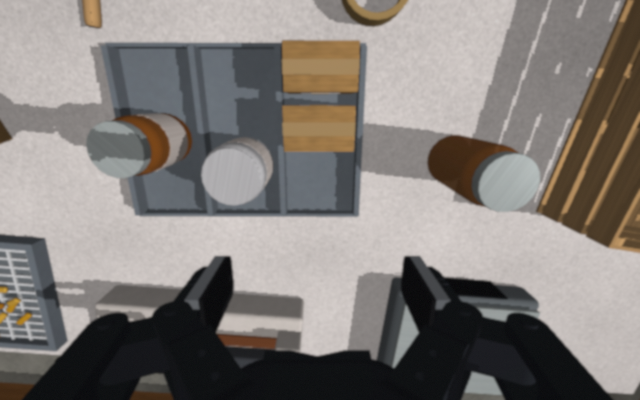

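Request:
send_rows(linear=[[-0.008, 0, 0.04], [0, 0, 0.05], [0, 0, 0.05], [0, 0, 0.05], [0, 0, 0.04], [0, 0, 0.025], [0, 0, 0.008], [0, 0, 0]], twist=[[-0.013, 0.019, 0], [0, 0, 0], [0, 0, 0], [0, 0, 0], [0, 0, 0], [0, 0, 0], [0, 0, 0], [0, 0, 0]], gripper=[40, 40, 40, 40, 40, 40, 40, 40])

```text
time: 25.2
ee_pos: [0.5982, 0.1518, 0.0302]
tcp_rot: [-180.0, -0.2, -175.1]
wrist_force: [-0.1, 0.1, 0.4]
opening: 0.034
grasp_force: 0.0
```

Request:
send_rows(linear=[[0.008, 0, 0], [0.005, 0, 0], [0.005, 0, 0], [0.005, 0, 0], [0, 0, 0]], twist=[[0, 0, 0], [0, 0, 0], [0, 0, 0], [0, 0, 0], [0, 0, 0]], gripper=[40, 40, 40, 40, 40])

```text
time: 25.82
ee_pos: [0.5754, 0.1499, 0.0312]
tcp_rot: [-180.0, -0.1, -175.0]
wrist_force: [0.3, 0.4, 0.3]
opening: 0.034
grasp_force: 0.0
```

```bash
python3 look.py w7; python3 - <<'E'
from h import *
im=camera("side");cv2.imwrite("pics/s7.png",cv2.resize(im[100:250,240:460],None,fx=3.5,fy=3.5)[:,:,::-1])
E
```

```text
{'time': np.float64(25.825), 'ee_pos': array([0.5754, 0.1499, 0.0312]), 'tcp_rot': array([-1.799706e+02, -1.438000e-01, -1.750468e+02]), 'opening': np.float64(0.034), 'wrist_force': array([0.254 , 0.4351, 0.3033]), 'q': array([ 1.46024e+01,  1.14865e+01, -2.53020e+00,  7.61301e+01,
       -4.90000e-03,  9.64920e+00])}
```

View pics/s7.png

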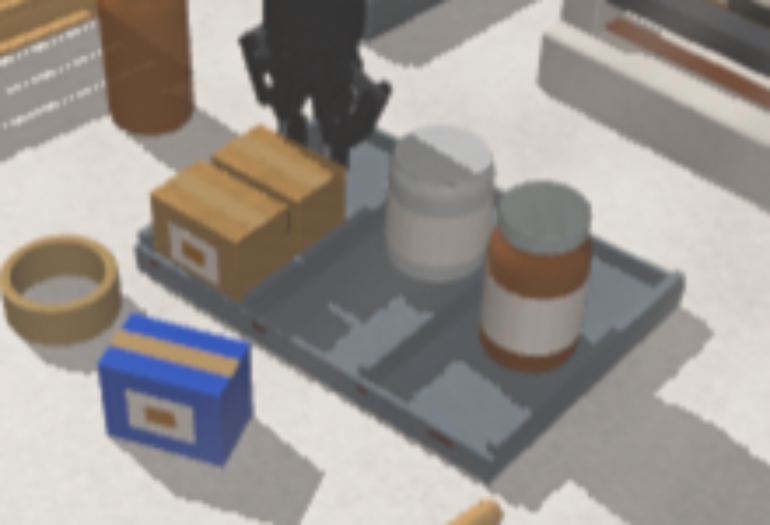

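Request:
send_rows(linear=[[0.004, 0, 0], [0.004, 0, 0], [0, 0, 0]], twist=[[0, 0, 0], [0, 0, 0], [0, 0, 0]], gripper=[40, 40, 40])

```text
time: 26.3
ee_pos: [0.5673, 0.1492, 0.0309]
tcp_rot: [-180.0, -0.2, -175.0]
wrist_force: [-0.6, 0.9, -0.3]
opening: 0.0343
grasp_force: 0.0
```

Request:
send_rows(linear=[[0.002, 0, 0], [0, 0, 0]], twist=[[0, 0, 0], [0, 0, 0]], gripper=[40, 40])

```text
time: 26.55
ee_pos: [0.5657, 0.149, 0.0309]
tcp_rot: [-180.0, -0.2, -175.0]
wrist_force: [1.6, -0.3, -0.2]
opening: 0.0343
grasp_force: 0.3
```

```bash
python3 - <<'E'
from h import *
o=bot.get_obs();C=np.array([.567,.037]);ex=np.array([.9963,.0863]);print("finger x'",(o['ee_pos'][:2]-C)@ex)
# side-view brown pixels on lane: scan along x' at top plane, y'=0.075 & .112
cp=campose("side");im=camera("side");ey=np.array([-.0863,.9963])
for y in(.08,.09,.10):
    xs=np.arange(-.13,.04,.004);p=np.round(topix([np.r_[C+ex*x+ey*y,.08] for x in xs],cp)).astype(int)
    print(y,[(round(x*1000),int(im[b,a].astype(int).sum())) for x,(a,b) in zip(xs,p)])
E
```

```text
finger x' 0.008339875058716468
0.08 [(-130, 387), (-126, 286), (-122, 257), (-118, 262), (-114, 341), (-110, 389), (-106, 391), (-102, 390), (-98, 387), (-94, 408), (-90, 425), (-86, 428), (-82, 427), (-78, 410), (-74, 402), (-70, 387), (-66, 382), (-62, 390), (-58, 366), (-54, 391), (-50, 385), (-46, 389), (-42, 386), (-38, 404), (-34, 424), (-30, 426), (-26, 422), (-22, 401), (-18, 388), (-14, 334), (-10, 272), (-6, 264), (-2, 230), (2, 157), (6, 154), (10, 171), (14, 260), (18, 320), (22, 347), (26, 379), (30, 335), (34, 383), (38, 351)]
0.09 [(-130, 379), (-126, 331), (-122, 255), (-118, 263), (-114, 346), (-110, 393), (-106, 390), (-102, 393), (-98, 389), (-94, 397), (-90, 422), (-86, 427), (-82, 424), (-78, 419), (-74, 395), (-70, 389), (-66, 387), (-62, 377), (-58, 376), (-54, 388), (-50, 386), (-46, 390), (-42, 391), (-38, 398), (-34, 422), (-30, 423), (-26, 418), (-22, 413), (-18, 390), (-14, 337), (-10, 280), (-6, 275), (-2, 294), (2, 191), (6, 154), (10, 156), (14, 159), (18, 154), (22, 157), (26, 154), (30, 154), (34, 156), (38, 153)]
0.1 [(-130, 399), (-126, 271), (-122, 257), (-118, 266), (-114, 300), (-110, 386), (-106, 390), (-102, 383), (-98, 385), (-94, 397), (-90, 425), (-86, 424), (-82, 427), (-78, 410), (-74, 401), (-70, 401), (-66, 398), (-62, 373), (-58, 377), (-54, 384), (-50, 387), (-46, 378), (-42, 379), (-38, 387), (-34, 424), (-30, 424), (-26, 422), (-22, 410), (-18, 402), (-14, 356), (-10, 281), (-6, 275), (-2, 289), (2, 231), (6, 306), (10, 226), (14, 157), (18, 152), (22, 155), (26, 160), (30, 157), (34, 157), (38, 157)]
```

Request:
send_rows(linear=[[0.001, 0, 0], [-0.01, 0, 0], [-0.02, 0, 0], [0, 0, -0.05], [0, 0, -0.05], [0, 0, -0.06], [0, 0, -0.06], [0, 0, -0.05]], twist=[[0, 0, 0], [0, 0, 0], [0, 0, 0], [0, 0, 0], [0, 0, 0], [0, 0, 0], [0, 0, 0], [0, 0, 0]], gripper=[40, 40, 40, 40, 40, 60, 100, 100])

```text
time: 27.6
ee_pos: [0.5955, 0.1517, 0.3034]
tcp_rot: [-180.0, -0.1, -175.1]
wrist_force: [1.1, 0.2, 0.1]
opening: 0.0845
grasp_force: 0.0
```

```bash
python3 look.py w8; python3 - <<'E'
from h import *
import pickle
o=pickle.load(open("pics/w8.pkl","rb"));cp=campose("wrist",o);im=cv2.imread("pics/w8.png")
C=np.array([.567,.037]);ex=np.array([.9963,.0863]);ey=np.array([-.0863,.9963])
for y in(.09,.135):
    xs=np.arange(-.13,.02,.003);p=np.round(topix([np.r_[C+ex*x+ey*y,.08] for x in xs],cp)).astype(int)
    print(y,[(round(x*1000),int(im[b,a].astype(int).sum())) for x,(a,b) in zip(xs,p) if 0<=b<400])
go([.40,-.31,.30],181.7)
E
```

```text
{'time': np.float64(27.6), 'ee_pos': array([0.5955, 0.1517, 0.3034]), 'tcp_rot': array([-1.799830e+02, -5.960000e-02, -1.750519e+02]), 'opening': np.float64(0.0845), 'wrist_force': array([1.0607, 0.2146, 0.1039]), 'q': array([ 1.429420e+01,  1.843400e+01,  3.644850e+01,  1.080761e+02,
       -7.100000e-03,  9.346000e+00])}
0.09 [(-130, 586), (-127, 572), (-124, 564), (-121, 563), (-118, 556), (-115, 357), (-112, 336), (-109, 337), (-106, 336), (-103, 327), (-100, 333), (-97, 358), (-94, 391), (-91, 392), (-88, 392), (-85, 392), (-82, 389), (-79, 347), (-76, 345), (-73, 340), (-70, 348), (-67, 337), (-64, 324), (-61, 325), (-58, 326), (-55, 347), (-52, 336), (-49, 339), (-46, 330), (-43, 335), (-40, 378), (-37, 387), (-34, 385), (-31, 386), (-28, 385), (-25, 379), (-22, 355), (-19, 356), (-16, 354), (-13, 352), (-10, 338), (-7, 325), (-4, 325), (-1, 333), (2, 334), (5, 334), (8, 341), (11, 337), (14, 334), (17, 334)]
0.135 [(-130, 564), (-127, 570), (-124, 564), (-121, 568), (-118, 554), (-115, 378), (-112, 352), (-109, 343), (-106, 332), (-103, 336), (-100, 349), (-97, 369), (-94, 392), (-91, 392), (-88, 391), (-85, 392), (-82, 390), (-79, 351), (-76, 344), (-73, 343), (-70, 343), (-67, 344), (-64, 339), (-61, 328), (-58, 350), (-55, 361), (-52, 342), (-49, 338), (-46, 341), (-43, 351), (-40, 382), (-37, 387), (-34, 386), (-31, 388), (-28, 385), (-25, 382), (-22, 353), (-19, 345), (-16, 353), (-13, 348), (-10, 351), (-7, 333), (-4, 277), (-1, 229), (2, 228), (5, 228), (8, 225), (11, 224), (14, 226), (17, 238)]
pos [0.596  0.1519 0.31  ] rot [ 179.94    0.38 -175.05] twist/10 [0.007 0.038 0.325] then shift [ 0.2097 -0.4558  0.01  ]
```

Request:
send_rows(linear=[[0.0175, -0.038, 0], [0.0175, -0.038, 0], [0.0175, -0.038, 0], [0.0175, -0.038, 0], [0.0175, -0.038, 0], [0.0175, -0.038, 0], [0.0175, -0.038, 0]], twist=[[0, 0.03, 0.325], [0, 0, 0], [0, 0, 0], [0, 0, 0], [0, 0, 0], [0, 0, 0], [0, 0, 0]], gripper=[100, 100, 100, 100, 100, 100, 100])

```text
time: 28.52
ee_pos: [0.4827, -0.1199, 0.302]
tcp_rot: [-179.9, -0.4, -178.3]
wrist_force: [-0.8, -0.4, -0.1]
opening: 0.0856
grasp_force: 0.0
```

Request:
send_rows(linear=[[0.0175, -0.038, 0], [0.0175, -0.038, 0], [0.0175, -0.038, 0], [0.0175, -0.038, 0], [0.0175, -0.038, 0], [0, 0, 0], [0, 0, 0]], twist=[[0, 0, 0], [0, 0, 0], [0, 0, 0], [0, 0, 0], [0, 0, 0], [0, 0, 0], [0, 0, 0]], gripper=[100, 100, 100, 100, 100, 100, 100])

```text
time: 29.4
ee_pos: [0.4014, -0.3112, 0.3027]
tcp_rot: [-180.0, -0.5, -178.3]
wrist_force: [0.5, 0.6, -0.1]
opening: 0.0856
grasp_force: 0.0
```

```bash
python3 look.py w9
```

```text
{'time': np.float64(29.4), 'ee_pos': array([ 0.4014, -0.3112,  0.3027]), 'tcp_rot': array([-179.9732,   -0.4523, -178.3371]), 'opening': np.float64(0.0856), 'wrist_force': array([ 0.4942,  0.5628, -0.1255]), 'q': array([-37.5992,   2.7326,  18.1806, 105.7812,  -0.3069, -39.2613])}
```

View pics/w9.png

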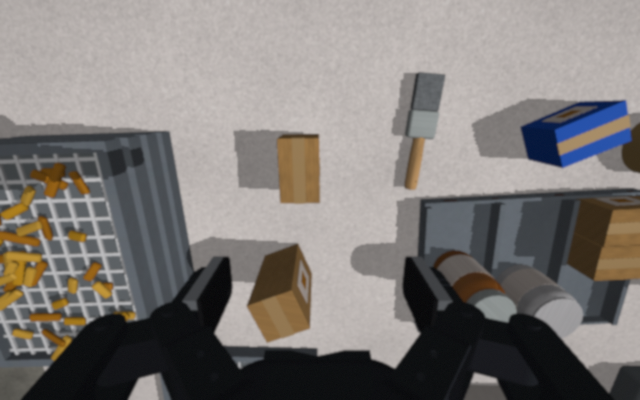

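```bash
python3 - <<'E'
from h import *
import pickle
o=pickle.load(open("pics/w9.pkl","rb"));cp=campose("wrist",o);im=cv2.imread("pics/w9.png")[:,:,::-1].copy()
m=brown(im,60,110);s=np.zeros_like(m);s[120:215,262:335]=m[120:215,262:335]
cs,_=cv2.findContours(s,0,2);c=max(cs,key=cv2.contourArea)
W=toworld(c[:,0],.07,cp)[:,:2]*1000;print(cv2.minAreaRect(W.astype(np.float32)))
# light tape stripe direction (along the 90 mm axis)
for y in range(134,208,6):print(y,im[y,270:328:2].sum(1))
h=cv2.approxPolyDP(cv2.convexHull(c),4,True)[:,0];print(h.tolist(),np.round(toworld(h,.07,cp)*1000)[:,:2].tolist())
E
```

```text
((405.7977294921875, -337.455078125), (90.53372955322266, 56.0749626159668), 2.774951696395874)
134 [371 370 375 384 379 353 297 264 260 258 262 262 258 250 245 249 256 304
 320 316 317 322 321 317 407 546 569 558 550]
140 [369 373 374 344 319 323 327 324 320 321 328 347 355 354 355 355 356 343
 334 317 313 314 327 336 403 550 563 565 561]
146 [377 380 372 341 330 328 327 323 324 320 320 342 356 357 358 357 357 349
 341 328 323 321 328 340 401 547 562 564 570]
152 [373 371 377 368 330 332 335 322 322 317 324 344 355 357 356 355 356 347
 337 327 324 329 328 331 392 532 555 559 568]
158 [372 371 374 357 318 330 328 317 315 315 329 343 355 355 357 355 356 343
 326 321 323 323 320 317 368 502 556 550 547]
164 [376 379 372 360 328 317 321 320 324 323 329 338 354 354 354 356 351 340
 321 323 326 330 322 320 346 498 565 553 555]
170 [379 371 368 372 345 309 319 321 320 317 326 337 354 354 354 354 356 344
 317 324 328 329 323 327 337 479 556 557 561]
176 [374 377 380 376 331 296 303 303 309 308 317 331 350 353 354 353 354 346
 316 309 307 314 317 318 342 483 549 555 550]
182 [377 381 375 373 344 305 304 315 315 309 312 324 349 353 355 353 354 349
 324 324 325 327 322 316 356 501 555 557 538]
188 [401 396 393 395 387 322 317 321 317 313 312 318 347 355 353 354 355 347
 333 332 324 327 325 314 335 479 546 546 549]
194 [555 548 561 568 529 360 308 314 315 320 318 321 344 352 352 351 354 347
 317 313 309 316 318 313 333 488 548 553 549]
200 [558 563 558 555 541 400 319 317 317 317 312 315 339 350 351 351 354 347
 318 315 320 314 306 304 330 490 566 568 553]
206 [537 540 541 540 543 545 549 546 556 571 559 552 552 560 556 555 550 543
 543 549 554 555 545 546 553 561 552 552 560]
[[318, 137], [319, 201], [281, 202], [277, 139]] [[359.0, -313.0], [447.0, -308.0], [450.0, -362.0], [363.0, -366.0]]
```

Request:
send_rows(linear=[[-0.003, -0.0265, 0.0], [0, 0, 0.05], [0, 0, 0.055], [0, 0, 0.055], [0, 0, 0.05], [0, 0, 0.035], [0, 0, 0.015], [0, 0, 0]], twist=[[0, -0.04, -0.114], [0, 0, 0], [0, 0, 0], [0, 0, 0], [0, 0, 0], [0, 0, 0], [0, 0, 0], [0, 0, 0]], gripper=[100, 100, 100, 100, 100, 100, 100, 100])

```text
time: 30.45
ee_pos: [0.405, -0.3371, 0.0427]
tcp_rot: [-180.0, -0.1, -177.1]
wrist_force: [-0.2, 0.2, 0.8]
opening: 0.0853
grasp_force: 0.0
```

Request:
send_rows(linear=[[0, 0, 0], [0, 0, 0], [0, 0, 0], [0, 0, 0], [0, 0, 0]], twist=[[0, 0, 0], [0, 0, 0], [0, 0, 0], [0, 0, 0], [0, 0, 0]], gripper=[55, 55, 55, 55, 55], grip_force=30)

```text
time: 31.08
ee_pos: [0.4066, -0.339, 0.0469]
tcp_rot: [-179.8, 0.2, -177.2]
wrist_force: [-0.9, 1.9, 18.5]
opening: 0.047
grasp_force: 15.2
```

Request:
send_rows(linear=[[0, 0, -0.01], [0, 0, -0.03], [0, 0, -0.05], [0, 0, -0.05], [0, 0, -0.05], [0, 0, -0.03], [0, 0, 0]], twist=[[0, 0, 0], [0, 0, 0], [0, 0, 0], [0, 0, 0], [0, 0, 0], [0, 0, 0], [0, 0, 0]], gripper=[55, 55, 55, 55, 55, 55, 55])

```text
time: 31.95
ee_pos: [0.4056, -0.3382, 0.266]
tcp_rot: [-179.8, 0.2, -177.2]
wrist_force: [0.4, -1.0, 0.3]
opening: 0.0473
grasp_force: 0.0
```

```bash
python3 -c "
from h import *
C=np.array([.567,.037]);ex=np.array([.9963,.0863]);ey=np.array([-.0863,.9963])
p=C+ex*.055+ey*.112;print(p,bot.get_obs()['q'])
go([*p,.06],94.95)"
```

```text
[0.6121309 0.1533321] [-3.97824437e+01  3.28492807e+00  1.45186163e+01  1.00958516e+02
 -7.01366408e-02 -4.26155135e+01]
pos [ 0.4056 -0.3382  0.266 ] rot [-1.7976e+02  1.6000e-01 -1.7717e+02] twist/10 [-7.000e-03  3.100e-02  8.788e+00] then shift [0.4719 0.2482 0.206 ]
```

```bash
python3 look.py w10; python3 - <<'E'
from h import *
import pickle
o=pickle.load(open("pics/w10.pkl","rb"));cp=campose("wrist",o);im=cv2.imread("pics/w10.png")[:,:,::-1].copy()
m=brown(im,60,60);cs,_=cv2.findContours(m,0,2)
for c in sorted(cs,key=cv2.contourArea)[-6:]:
    print(cv2.contourArea(c),cv2.boundingRect(c))
    h=cv2.approxPolyDP(cv2.convexHull(c),4,True)[:,0];print("  ",h.tolist(),np.round(toworld(h,.07,cp)*1000)[:,:2].tolist())
t=camera("top");ct=campose("top");p=topix([[.4058,-.3375,.07]],ct)[0].astype(int);print(p)
m=brown(t,60,60);cs,_=cv2.findContours(m,0,2)
for c in cs:
    if cv2.contourArea(c)>100 : print("top",cv2.contourArea(c),cv2.boundingRect(c),cv2.minAreaRect(toworld(c[:,0],.07,ct)[:,:2].astype(np.float32)*1000))
E
```

```text
{'time': np.float64(31.95), 'ee_pos': array([ 0.4056, -0.3382,  0.266 ]), 'tcp_rot': array([-1.797621e+02,  1.550000e-01, -1.771668e+02]), 'opening': np.float64(0.0473), 'wrist_force': array([ 0.3873, -1.0428,  0.2901]), 'q': array([-3.978240e+01,  3.284900e+00,  1.451860e+01,  1.009585e+02,
       -7.010000e-02, -4.261550e+01])}
847.0 (0, 218, 48, 34)
   [[47, 239], [29, 251], [0, 245], [0, 235], [31, 218], [40, 221]] [[514.0, -696.0], [534.0, -724.0], [527.0, -761.0], [512.0, -757.0], [485.0, -710.0], [488.0, -699.0]]
903.0 (21, 159, 44, 40)
   [[55, 159], [61, 162], [64, 184], [46, 198], [37, 194], [21, 170]] [[405.0, -661.0], [408.0, -654.0], [436.0, -657.0], [456.0, -684.0], [451.0, -694.0], [421.0, -706.0]]
1110.5 (478, 286, 63, 36)
   [[540, 309], [497, 321], [478, 306], [492, 290], [513, 286]] [[589.0, -10.0], [613.0, -66.0], [589.0, -100.0], [561.0, -86.0], [553.0, -58.0]]
1435.0 (0, 255, 41, 58)
   [[33, 259], [40, 273], [29, 292], [0, 312], [0, 256]] [[546.0, -722.0], [567.0, -718.0], [599.0, -741.0], [636.0, -792.0], [543.0, -766.0]]
3257.0 (296, 132, 46, 76)
   [[299, 13
[... 1352 characters left out ...]
60546875, 337.63629150390625), 85.6666259765625)
top 177.0 (464, 56, 26, 23) ((812.5826416015625, -460.0484619140625), (71.97686004638672, 58.031044006347656), 62.409366607666016)
top 256.0 (481, 43, 25, 37) ((832.3643188476562, -521.5432739257812), (111.9695053100586, 62.1423454284668), 36.82869338989258)
top 167.0 (601, 42, 39, 25) ((858.2448120117188, -907.6495361328125), (17.187267303466797, 142.0912322998047), 31.65495491027832)
top 112.0 (458, 34, 13, 20) ((878.8248901367188, -429.97601318359375), (58.15629959106445, 32.855838775634766), 14.394062995910645)
top 211.5 (473, 19, 28, 25) ((930.6893310546875, -486.1536865234375), (50.418888092041016, 103.11530303955078), 39.87176513671875)
```

Request:
send_rows(linear=[[0, 0, 0], [0, 0, 0.04], [0, 0, 0.05], [0, 0, 0.05], [0, 0, 0.05], [0, 0, 0.035], [0, 0, 0.018], [0, 0, 0]], twist=[[0, 0, 0], [0, 0, 0], [0, 0, 0], [0, 0, 0], [0, 0, 0], [0, 0, 0], [0, 0, 0], [0, 0, 0]], gripper=[100, 100, 100, 100, 100, 100, 100, 100])

```text
time: 33.05
ee_pos: [0.4041, -0.3372, 0.0188]
tcp_rot: [180.0, -0.1, -177.2]
wrist_force: [0.9, 0.5, -0.0]
opening: 0.0857
grasp_force: 0.0
```

Request:
send_rows(linear=[[0, 0, 0], [0, 0, 0], [0, 0, 0], [0, 0, 0]], twist=[[0, 0, 0], [0, 0, 0], [0, 0, 0], [0, 0, 0]], gripper=[58, 58, 58, 58], grip_force=40)

```text
time: 33.55
ee_pos: [0.4056, -0.3385, 0.0216]
tcp_rot: [-179.8, 0.1, -177.2]
wrist_force: [0.7, 0.6, 6.3]
opening: 0.0554
grasp_force: 44.4
```

Request:
send_rows(linear=[[0, 0, -0.01], [0, 0, -0.03], [0, 0, -0.05], [0, 0, -0.05], [0, 0, -0.05], [0, 0, -0.03], [0, 0, 0]], twist=[[0, 0, 0], [0, 0, 0], [0, 0, 0], [0, 0, 0], [0, 0, 0], [0, 0, 0], [0, 0, 0]], gripper=[58, 58, 58, 58, 58, 58, 58])

```text
time: 34.42
ee_pos: [0.4056, -0.3381, 0.2422]
tcp_rot: [-179.8, 0.1, -177.2]
wrist_force: [0.4, -0.7, -4.5]
opening: 0.055
grasp_force: 44.0
```

Request:
send_rows(linear=[[0, 0, 0], [0, 0, 0], [0, 0, 0], [0, 0, 0], [0, 0, 0], [0, 0, 0], [0, 0, 0], [0, 0, 0]], twist=[[0, 0, 1.0], [0, 0, 1.0], [0, 0, 1.0], [0, 0, 1.0], [0, 0, 1.0], [0, 0, 1.0], [0, 0, 1.0], [0, 0, 1.0]], gripper=[58, 58, 58, 58, 58, 58, 58, 58])

```text
time: 35.42
ee_pos: [0.4045, -0.3372, 0.2377]
tcp_rot: [-179.8, -0.1, 102.5]
wrist_force: [0.4, -0.6, -3.7]
opening: 0.0553
grasp_force: 43.8
```

Request:
send_rows(linear=[[0, 0, 0], [0, 0, 0]], twist=[[0, 0, 0.78], [0, 0, 0]], gripper=[58, 58])

```text
time: 35.67
ee_pos: [0.4045, -0.3373, 0.238]
tcp_rot: [-179.8, -0.1, 95.1]
wrist_force: [-0.5, 0.6, -3.6]
opening: 0.0554
grasp_force: 43.8
```

```bash
python3 -c "
from h import *
go([.6141,.1535,.05],94.95);print(bot.get_obs()['q'])"
```

```text
pos [ 0.4045 -0.3373  0.238 ] rot [-1.7985e+02 -6.0000e-02  9.5090e+01] twist/10 [-0.015 -0.006  0.014] then shift [0.4708 0.2512 0.188 ]
[-3.97817766e+01  2.61112328e+00  1.06472488e+01  9.81841572e+01
 -6.78919788e-02  4.51259690e+01]
```

Request:
send_rows(linear=[[0.0392, 0.0209, 0], [0.0392, 0.0209, 0], [0.0392, 0.0209, 0], [0.0392, 0.0209, 0], [0.0392, 0.0209, 0], [0.0392, 0.0209, 0], [0.0392, 0.0209, 0]], twist=[[-0.015, -0.006, 0.014], [0, 0, 0], [0, 0, 0], [0, 0, 0], [0, 0, 0], [0, 0, 0], [0, 0, 0]], gripper=[58, 58, 58, 58, 58, 58, 58])

```text
time: 36.55
ee_pos: [0.5273, -0.0502, 0.2385]
tcp_rot: [180.0, 0.1, 95.1]
wrist_force: [0.7, -0.9, -3.7]
opening: 0.0551
grasp_force: 43.9
```

Request:
send_rows(linear=[[0.0392, 0.0209, 0], [0.0392, 0.0209, 0], [0.0392, 0.0209, 0], [0.0392, 0.0209, 0], [0.0392, 0.0209, 0], [0, 0, 0], [0, 0, 0]], twist=[[0, 0, 0], [0, 0, 0], [0, 0, 0], [0, 0, 0], [0, 0, 0], [0, 0, 0], [0, 0, 0]], gripper=[58, 58, 58, 58, 58, 58, 58])

```text
time: 37.42
ee_pos: [0.6142, 0.1524, 0.2383]
tcp_rot: [180.0, 0.1, 95.0]
wrist_force: [-0.1, -0.4, -4.0]
opening: 0.0554
grasp_force: 44.4
```

```bash
python3 -c "
from h import *
go([.6141,.1535,.032],94.95)"
```

```text
pos [0.6142 0.1524 0.2383] rot [1.800e+02 1.300e-01 9.504e+01] twist/10 [0.    0.013 0.009] then shift [ 0.0011 -0.      0.2063]
```

Request:
send_rows(linear=[[0.001, 0, 0.03], [0, 0, 0.05], [0, 0, 0.05], [0, 0, 0.035], [0, 0, 0.015], [0, 0, 0.01], [0, 0, 0]], twist=[[0, 0, 0], [0, 0, 0], [0, 0, 0], [0, 0, 0], [0, 0, 0], [0, 0, 0], [0, 0, 0]], gripper=[58, 58, 58, 58, 58, 58, 58])

```text
time: 38.3
ee_pos: [0.6151, 0.153, 0.05]
tcp_rot: [179.9, 0.1, 94.9]
wrist_force: [0.0, 0.4, -2.6]
opening: 0.0555
grasp_force: 44.3
```

Request:
send_rows(linear=[[0, 0, 0.005], [0, 0, 0.005], [0, 0, 0.004], [0, 0, 0]], twist=[[0, 0, 0], [0, 0, 0], [0, 0, 0], [0, 0, 0]], gripper=[58, 58, 58, 58])

```text
time: 38.8
ee_pos: [0.6146, 0.1532, 0.0349]
tcp_rot: [179.9, 0.1, 94.9]
wrist_force: [-0.8, -0.1, -2.6]
opening: 0.055
grasp_force: 44.4
```

Request:
send_rows(linear=[[0, 0, 0.002], [0, 0, 0.001], [0, 0, 0]], twist=[[0, 0, 0], [0, 0, 0], [0, 0, 0]], gripper=[58, 58, 58])

```text
time: 39.17
ee_pos: [0.6148, 0.1532, 0.0323]
tcp_rot: [179.9, 0.1, 94.9]
wrist_force: [-0.2, 0.1, -3.4]
opening: 0.0556
grasp_force: 44.4
```

Request:
send_rows(linear=[[0, 0, 0], [0, 0, 0], [0, 0, 0], [0, 0, 0]], twist=[[0, 0, 0], [0, 0, 0], [0, 0, 0], [0, 0, 0]], gripper=[76, 76, 76, 76])

```text
time: 39.67
ee_pos: [0.6149, 0.1532, 0.0325]
tcp_rot: [179.9, 0.1, 94.9]
wrist_force: [0.5, -0.1, 0.9]
opening: 0.0647
grasp_force: 0.0
```

Request:
send_rows(linear=[[0, 0, -0.01], [0, 0, -0.03], [0, 0, -0.04], [0, 0, -0.05], [0, 0, -0.04], [0, 0, -0.02], [0, 0, 0]], twist=[[0, 0, 0], [0, 0, 0], [0, 0, 0], [0, 0, 0], [0, 0, 0], [0, 0, 0], [0, 0, 0]], gripper=[76, 76, 76, 76, 76, 40, 40])

```text
time: 40.55
ee_pos: [0.6152, 0.1537, 0.2247]
tcp_rot: [179.7, 0.1, 94.9]
wrist_force: [-1.2, 0.4, -0.2]
opening: 0.0345
grasp_force: 0.0
```

```bash
cat > prof.py <<'E'
from h import *
import sys,pickle
o=pickle.load(open(f"pics/{sys.argv[1]}.pkl","rb"));cp=campose("wrist",o);im=cv2.imread(f"pics/{sys.argv[1]}.png")
C=np.array([.567,.037]);ex=np.array([.9963,.0863]);ey=np.array([-.0863,.9963])
for y in(.085,.112,.14):
    xs=np.arange(-.13,.12,.003);p=np.round(topix([np.r_[C+ex*x+ey*y,.08] for x in xs],cp)).astype(int)
    print(y,[(round(x*1000),int(im[b,a].astype(int).sum()), int(im[b,a,2])-int(im[b,a,0])) for x,(a,b) in zip(xs,p) if 0<=b<400 and 0<=a<640])
E
python3 look.py w11;python3 prof.py w11; python3 -c "
from h import *
go([.6640,.1575,.032],184.95)"
```

```text
{'time': np.float64(40.55), 'ee_pos': array([0.6152, 0.1537, 0.2247]), 'tcp_rot': array([1.796894e+02, 7.000000e-02, 9.489940e+01]), 'opening': np.float64(0.0345), 'wrist_force': array([-1.2405,  0.3633, -0.2062]), 'q': array([14.0848, 17.1953, 25.793 , 98.3023, -0.1187, 99.1849])}
0.085 [(-130, 582, 9), (-127, 577, 10), (-124, 576, 9), (-121, 579, 9), (-118, 572, 10), (-115, 370, 54), (-112, 327, 79), (-109, 325, 78), (-106, 335, 80), (-103, 332, 80), (-100, 331, 79), (-97, 353, 70), (-94, 365, 68), (-91, 365, 68), (-88, 366, 68), (-85, 366, 69), (-82, 361, 67), (-79, 324, 75), (-76, 330, 79), (-73, 321, 77), (-70, 332, 80), (-67, 329, 80), (-64, 311, 76), (-61, 304, 72), (-58, 309, 73), (-55, 334, 80), (-52, 329, 80), (-49, 338, 80), (-46, 329, 78), (-43, 329, 78), (-40, 361, 69), (-37, 368, 68), (-34, 367, 69), (-31, 367, 69), (-28, 368, 68), (-25, 361, 69), (-22, 333, 79), (-19, 334, 80), (-16, 333, 79), (-13, 339, 81), (-10, 330, 79), (-7, 308, 74), (-4, 180, 44), (-1, 145, 35), (2, 147, 32), (5, 229, -3), (8, 300, -12), (11, 301, -13), (14, 302, -12), (17, 304, -13), (20, 304, 
[... 2622 characters left out ...]
 326, -12), (17, 324, -12), (20, 327, -14), (23, 327, -14), (26, 322, -13), (29, 337, 37), (32, 342, 81), (35, 350, 84), (38, 339, 81), (41, 341, 82), (44, 332, 80), (47, 341, 76), (50, 367, 69), (53, 372, 68), (56, 371, 67), (59, 372, 68), (62, 373, 67), (65, 363, 76), (68, 357, 86), (71, 336, 81), (74, 345, 83), (77, 334, 81), (80, 353, 84), (83, 339, 77), (86, 326, -4), (89, 327, -13), (92, 329, -13), (95, 331, -13), (98, 330, -14), (101, 327, -13), (104, 312, -12), (107, 192, -8), (110, 288, -12), (113, 452, 0), (116, 595, 10), (119, 583, 10)]
pos [0.6148 0.1536 0.2229] rot [1.7983e+02 9.0000e-02 9.4900e+01] twist/10 [ 7.000e-03  2.100e-02 -9.005e+00] then shift [-0.0494 -0.0004  0.1909]
```

Request:
send_rows(linear=[[0, 0, 0], [0, 0, 0], [0, 0, 0], [0, 0, 0], [0, 0, 0], [0, 0, 0], [0, 0, 0], [0, 0, 0]], twist=[[0, 0.02, -1.0], [0, 0, -1.0], [0, 0, -1.0], [0, 0, -1.0], [0, 0, -1.0], [0, 0, -1.0], [0, 0, -1.0], [0, 0, -1.0]], gripper=[40, 40, 40, 40, 40, 40, 40, 40])

```text
time: 41.6
ee_pos: [0.614, 0.1534, 0.2206]
tcp_rot: [179.9, -0.1, 175.2]
wrist_force: [0.4, -0.6, -0.4]
opening: 0.0342
grasp_force: 0.0
```

Request:
send_rows(linear=[[0, 0, 0], [-0.022, 0, 0], [-0.0225, 0, 0], [0, 0, 0.04], [0, 0, 0.05], [0, 0, 0.04], [0, 0, 0], [0, 0, 0]], twist=[[0, 0, -1.0], [0, 0, 0], [0, 0, 0], [0, 0, 0], [0, 0, 0], [0, 0, 0], [0, 0, 0], [0, 0, 0]], gripper=[40, 40, 40, 40, 40, 40, 40, 40])

```text
time: 42.6
ee_pos: [0.6593, 0.1576, 0.0938]
tcp_rot: [179.9, 0.1, -175.1]
wrist_force: [0.4, 0.3, 0.8]
opening: 0.0342
grasp_force: 0.0
```

```bash
python3 -c "
from h import *
C=np.array([.567,.037]);ex=np.array([.9963,.0863]);ey=np.array([-.0863,.9963])
d=bot.get_obs()['ee_pos'][:2]-C;print(d@ex,d@ey)
go([*(C+ex*.102+ey*.112),.034],184.95)"
```

```text
0.10231877091639559 0.1121775335350327
pos [0.6593 0.1576 0.0938] rot [ 1.799e+02  1.400e-01 -1.751e+02] twist/10 [ 0.01   0.014 -0.005] then shift [ 0.0003 -0.0002  0.0598]
```

Request:
send_rows(linear=[[0, 0, 0.03], [0, 0, 0.02], [0, 0, 0.01], [0, 0, 0], [0.006, 0, 0], [0.006, 0, 0], [0.006, 0, 0], [0, 0, 0]], twist=[[0, 0, 0], [0, 0, 0], [0, 0, 0], [0, 0, 0], [0, 0, 0], [0, 0, 0], [0, 0, 0], [0, 0, 0]], gripper=[40, 40, 40, 40, 40, 40, 40, 40])

```text
time: 43.6
ee_pos: [0.6407, 0.1562, 0.0329]
tcp_rot: [179.9, 0.1, -175.1]
wrist_force: [-0.8, 0.1, -0.2]
opening: 0.0342
grasp_force: 0.0
```

Request:
send_rows(linear=[[0.005, 0, 0], [0.005, 0, 0], [0.005, 0, 0], [0.003, 0, 0], [0, 0, 0]], twist=[[0, 0, 0], [0, 0, 0], [0, 0, 0], [0, 0, 0], [0, 0, 0]], gripper=[40, 40, 40, 40, 40])

```text
time: 44.22
ee_pos: [0.6226, 0.1545, 0.0322]
tcp_rot: [179.9, 0.0, -175.1]
wrist_force: [0.3, -1.0, 0.7]
opening: 0.0344
grasp_force: 0.2
```

Request:
send_rows(linear=[[0.002, 0, 0], [0.001, 0, 0], [0, 0, 0]], twist=[[0, 0, 0], [0, 0, 0], [0, 0, 0]], gripper=[40, 40, 40])

```text
time: 44.6
ee_pos: [0.6206, 0.1543, 0.0322]
tcp_rot: [179.9, 0.1, -175.1]
wrist_force: [4.6, -1.0, -0.5]
opening: 0.0345
grasp_force: 2.5
```

Request:
send_rows(linear=[[0.001, 0, 0], [-0.008, 0, 0], [-0.015, 0, 0], [0, 0, -0.05], [0, 0, -0.06], [0, 0, -0.06], [0, 0, -0.06], [0, 0, 0]], twist=[[0, 0, 0], [0, 0, 0], [0, 0, 0], [0, 0, 0], [0, 0, 0], [0, 0, 0], [0, 0, 0], [0, 0, 0]], gripper=[40, 40, 40, 40, 40, 40, 40, 40])

```text
time: 45.6
ee_pos: [0.643, 0.1561, 0.2683]
tcp_rot: [179.8, 0.5, -175.1]
wrist_force: [0.2, 0.2, 0.3]
opening: 0.0339
grasp_force: 0.0
```

```bash
python3 look.py w12;python3 prof.py w12 | tr -s ' ' | sed 's/(-1[23][0-9][^)]*),//g'
```

```text
{'time': np.float64(45.6), 'ee_pos': array([0.643 , 0.1561, 0.2683]), 'tcp_rot': array([ 179.8241,    0.5319, -175.0999]), 'opening': np.float64(0.0339), 'wrist_force': array([0.2118, 0.1964, 0.3245]), 'q': array([1.360450e+01, 2.338210e+01, 3.878230e+01, 1.048478e+02,
       9.330000e-02, 8.704000e+00])}
0.085 [(-94, 402, 70), (-91, 402, 70), (-88, 404, 69), (-85, 402, 70), (-82, 397, 71), (-79, 339, 80), (-76, 345, 83), (-73, 335, 80), (-70, 347, 84), (-67, 346, 83), (-64, 331, 78), (-61, 306, 73), (-58, 332, 79), (-55, 350, 84), (-52, 341, 82), (-49, 355, 85), (-46, 347, 82), (-43, 348, 81), (-40, 402, 72), (-37, 404, 70), (-34, 404, 71), (-31, 404, 71), (-28, 404, 71), (-25, 383, 74), (-22, 353, 84), (-19, 345, 83), (-16, 351, 83), (-13, 353, 85), (-10, 349, 83), (-7, 329, 78), (-4, 289, 70), (-1, 343, 83), (2, 361, 85), (5, 351, 83), (8, 347, 82), (11, 342, 81), (14, 356, 80), (17, 397, 72), (20, 397, 71), (23, 399, 72), (26, 397, 71), (29, 396, 72), (32, 381, 76), (35, 368, 88), (38, 358, 85), (41, 364, 85), (44, 360, 85), (47, 343, 83), (50, 335, 71), (53, 336, -10), (56, 345,
[... 1901 characters left out ...]
-16, 365, 87), (-13, 358, 85), (-10, 366, 86), (-7, 361, 85), (-4, 319, 76), (-1, 359, 86), (2, 369, 88), (5, 356, 86), (8, 358, 85), (11, 352, 85), (14, 345, 78), (17, 396, 72), (20, 398, 72), (23, 397, 71), (26, 397, 71), (29, 396, 72), (32, 388, 77), (35, 378, 90), (38, 359, 86), (41, 367, 87), (44, 359, 86), (47, 375, 89), (50, 347, 81), (53, 229, -4), (56, 228, -8), (59, 226, -9), (62, 229, -9), (65, 230, -10), (68, 233, -10), (71, 232, -9), (74, 232, -9), (77, 233, -9), (80, 234, -10), (83, 235, -9), (86, 236, -9), (89, 238, -9), (92, 236, -10), (95, 238, -9), (98, 234, -10), (101, 192, -8), (104, 330, -12), (107, 489, 1), (110, 602, 11), (113, 609, 11), (116, 608, 10), (119, 611, 10)]
```

```bash
python3 -c "
from workcell import ticket
print(ticket.job_done())"
```

```text
the job is handed in; nothing more can be done
None
```

I handed the job in at about 46 s of robot time. The last wrist image shows the three cartons square, face to face and against the front lip, with centres at about x = -88, -33 and +24 mm in the shelf frame; the verdict was not returned, new_a may have tipped briefly on its first push, and I did not measure the bystanders again at the end.

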